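# Put the stock bin away and latch the cubby door

## Robot

A 6-joint arm with a two-finger parallel gripper is mounted at the origin on the work surface. World frame = base frame: x ahead of the robot, y to its left, z up, the work surface at z = 0. Lengths are in mm, angles in rad, forces in N, time in s.
With the tool pointing down it reaches from about 275 to 750 mm from the base axis. Payload 10.2 kg.
Tool frame: the origin (TCP) lies at the very end of the fingers, on their centre line; the grasp point (between the pads) lies 19 mm behind it; z points along the fingers, y is the direction in which the jaws open and shut (so a half turn about z gives the same grasp; the last joint's range is limited). The gripper opens to 85 mm and grips with 20 to 120 N. Pads are 22 mm wide; open, the fingers measure 114 mm over their backs; the gripper's body (76 mm by 85 mm) begins 54 mm behind the grasp point. The pads swing forward as they close: fully open they stand 13 mm farther back than shut.
Start: joints at [-1.522, 0.313, 1.498, -0, 1.331, -0.223], TCP at [140.931, -505.736, 194.094] pointing down, gripper open.
Joint ranges: [-2.94, 2.94], [-0.97, 2.17], [0.19, 2.56], [-1.23, 4.37], [0.02, 3.11], [-2.88, 2.88]. Speed limits (rad/s): [2.39, 2.39, 3.01, 3.14, 3.14, 3.14].

## Interface

Orientations are given as a unit quaternion [w, x, y, z].
In Python, from rig import ctrl, eyes, order gives the robot as it stands.
- The arm moves only by the tool move_arm, never from a script. Its argument "deltas" is a list of rows, each a list of 6 numbers: the shift along the tool's x, y, z in cm, then the turn, a rotation vector about the tool's x, y, z in degrees. A call has exactly 10 rows; each row shifts and turns the commanded pose from where the row before left it, along the tool's axes as they then stand; what a row does not reach is not made up. A row lasts 1/10 s, in which the tool goes at most 50 mm and 8.59 degrees, less where a joint would pass 70% of its speed; a pose out of reach is approached as far as the arm can. A call is refused whole if a number of a shift passes 5 or a number of a turn 8.59, either way. A call with a gripper value outside its range is refused whole. "grip" is the finger opening in cm, from 0 to 8.54, set as the call begins (left out, the last holds). The fingers move at their own pace and stop on an object; "newtons" is the grip in N (left out, the last holds). Time passes only in rows, so rows that do not move let the fingers close, or fill a call up. It gives the time, the measured TCP pose, the force and the opening at its end, in the units of the state.
- ctrl.sense(): the state, without advancing time (a new reading comes with each control period).
- eyes.capture(name): name is "scene" or "side" or "wrist"; returns the picture (420x560x3 uint8, blue, green, red); there is no depth.
- eyes.camera_params(name): a dict with "K" (3x3 intrinsics, pixels), "k1" (the pictures are not rectified: a ray, as slopes to the right and down, at radius r is drawn at 1 + k1 r^2 times it, then the intrinsics apply), "camera_from_world" (4x4, takes a point from world to camera coordinates). Camera axes: x right, y down, z forward; pixel columns grow to the right and rows downward; lengths in mm; the calibration is good to about 2 mm. A picture is of the moment at which its call begins: read the wrist's pose just before it. camera_params takes no time and is no camera call; for the wrist camera it gives the pose at the moment of the call.
- order.finish_job(): hands the job in, once; it reports no verdict.
The state is a dict: "time_s": time; "joints": joint angles; "dq": joint speeds; "tau": joint torques, N m; "eef_pos": TCP position; "ee_rot": TCP orientation; "force": force on the tool from outside, world axes, zero at the start; "wrist_torque": the same for the moment, N m; "grip_width": opening from 0.0 (shut) to 1.0 (fully open).
Only numpy, scipy, OpenCV 4.12 (cv2) and the standard library are available. Lean on these libraries where they do the work, as an engineer would, in place of code of your own. Each camera call takes 0.05 s, during which the arm holds its last target.

## Task

Push the red bin that juts out of the little plywood cubby all the way in against the back wall while the door stands open, then swing the blue door shut and press it until its sprung latch has snapped in behind the strike and holds by itself. Do not slam the door or press on it harder than about 16 N, and leave the glue bottle, tape roll and sandal model where they are.

Things in the scene. Friction and masses are not known exactly. Their poses are not given: they have to be found in the camera images.
- cabinet: Fixed plywood cubby, 200 deep (x) x 220 wide (y) x 130 high; origin: centre of its underside. -x points out of its open front, +x to its back wall (inner face at x = +90 mm; front edges at -100). Hinge on its +y side, strike on its -y side; inside y = +-98. Inner floor 10 mm up. The roof (top at 130 mm) is cut back to x = -45 mm; before that it is open from above.
- bin_mid (a point): Centre of the loose red stock bin, 170 deep x 130 wide x 100 high (0.3 to 0.6 kg), standing on the cubby's floor. Its axes are its own, nearly parallel to the cabinet's. Fully home it touches the back wall and this point lies at x = +5 mm in the cabinet's frame.
- bin_front (a point): Middle of the bin's front wall (outer face, the face looking along the bin's -x), 80 mm above the bin's underside, so 90 mm above the table; the bin's rim is at 110 mm. Fully home it lies 20 mm inside the cubby's front edge.
- door (a joint): Opening angle of the door in rad: 1.57 straight out of the front, between -0.045 and +0.045 when shut, as the strike happens to be set. It swings freely, stays where it is left. In slow closing the latch rides over the strike's lip for 22 mm (at the door's edge; up to about 10 N); over the last 3 mm a rubber bumper pushes back with up to 9 N, the latch snaps in, and about 1 mm farther the stop is hard.
- hinge_axis (a point): Point on the blue door's upright hinge axis, 90 mm above the table, at x = -116, y = +112 mm in the cabinet's frame. Its axes turn with the door: -x is the outward normal of the outer face, -y runs along the door to the latch edge. The panel reaches 218 mm from the axis, is 12 thick (the axis in its mid-plane), and its top is 130 mm above the table.
- press (a point): Centre of the yellow dot on the door's outer face where it is pressed: 165 mm from the hinge axis, 90 mm above the table. Pressing along the door's +x shuts it. About 14 N here, pressed slowly, latches it; more than 20 N by the robot damages it.
- nose (a point): Tip of the brass latch bolt (16 high, 12 thick) that sticks out 14 mm from the door's free edge, 95 mm above the table, 232 mm from the hinge. Its leading side in closing is bevelled at 45 degrees; a spring of 3 to 6 N pushes it out. The steel strike bracket on the cabinet's -y side, with its 10 mm thick lip and the rubber bumper, is set by hand up to 9 mm to either side in depth, which is not known.
- glue: Glue bottle, 54 across, 110 high; leave alone. Origin: centre of its underside.
- tape: Roll of blue tape lying flat, 100 across, 45 high; leave alone. Origin: centre of its underside.
- sandal: Sandal model on the cubby's roof, 60 x 130 x 56 high; leave alone. Origin: centre of its underside.
- bolt (a joint): How far the latch bolt is pushed into the door, in m: 0 sprung fully out (free, or snapped in behind the strike), up to 0.0115 pushed in. Let go too early, it stays partly pushed in, resting on the strike's lip.
Not all that is in view belongs to the job. What is shaped like the part that bears bin_mid but black or purple is not meant.

How it is judged:
By the outcome, as a careful person would: the job done as asked, in the order asked, and still so for the second after the job is handed in, with the robot touching nothing.
It also fails if it takes over 64 s, if anything falls off the work surface, if the arm or the gripper's body presses on something with over 40 N, if the wrist force passes 120 N, or if a joint passes its speed limit or range.

## Working session

There is one attempt and no reset: what is moved stays moved. The work goes in short steps, Python scripts to look and compute and a tool call to move; the robot and the scene stay as the last step left them, time stands still between calls to the robot, and variables do not carry over. Pictures are saved under pics/ and viewed, and the job is handed in when it is done.

Besides the shell and the picture viewer there is one more tool, called after "Call:" in YAML: its name, and indented under it one key for each argument. move_arm: Moves the arm, as the interface text tells. Its arguments: {"type":"object","properties":{"deltas":{"type":"array"},"grip":{"type":"number"},"newtons":{"type":"number"}},"required":["deltas"]}

```bash
ls; mkdir -p pics; python3 - <<'E'
from rig import ctrl, eyes, order
import cv2,json
s=ctrl.sense(); print(s)
for n in ("scene","side","wrist"):
    p=eyes.camera_params(n); print(n,p)
    cv2.imwrite(f"pics/{n}0.png",eyes.capture(n))
E
```

```text
pics
{'time_s': 0.0, 'joints': array([-1.52240817e+00,  3.13472959e-01,  1.49847795e+00,  4.87107969e-05,
        1.33101423e+00, -2.23391830e-01]), 'dq': array([-8.28313875e-04,  6.50898019e-04, -3.69061740e-04,  2.65959410e-05,
       -4.31140285e-04, -2.61920847e-04]), 'tau': array([ 7.26265607e-04, -4.12262785e+01, -2.59743673e+01, -9.79528522e-05,
        4.11902263e-03,  3.96661136e-06]), 'eef_pos': array([ 140.92452787, -505.39809751,  193.50798844]), 'ee_rot': array([-6.81551972e-04,  9.90781707e-01,  1.35466372e-01,  8.35351788e-05]), 'force': array([-0.35397258,  0.50028912,  0.06239457]), 'wrist_torque': array([-0.0021656 ,  0.01354757,  0.03399661]), 'grip_width': 0.9975869157326428}
scene {'K': array([[486.50540488,   0.        , 268.98778807],
       [  0.        , 486.50540488, 207.47210849],
       [  0.        ,   0.        ,   1.        ]]), 'k1': -0.16856664407563682, 'camera_from_world': array([[-3.57344808e-03,  9.99992721e-01, -1.33742274e-03,
        -2.82740115e+01],
       [ 5.75139923e-01,  9.61154974e-04, -8.18054488e-01,
        -2.10897037e+02],
       [-
[... 578 characters left out ...]
662254e-01, -5.03375681e-01,
         7.73115710e+02],
       [ 0.00000000e+00,  0.00000000e+00,  0.00000000e+00,
         1.00000000e+00]])}
wrist {'K': array([[353.48706834,   0.        , 281.01778303],
       [  0.        , 353.48706834, 210.28501796],
       [  0.        ,   0.        ,   1.        ]]), 'k1': -0.053416793051980355, 'camera_from_world': array([[ 2.68769199e-01, -9.63203663e-01, -1.34984349e-03,
        -5.24374269e+02],
       [-9.22735414e-01, -2.57878516e-01,  2.86457722e-01,
        -3.59820800e+01],
       [-2.76265223e-01, -7.57454643e-02, -9.58091933e-01,
         3.79878260e+02],
       [ 0.00000000e+00,  0.00000000e+00,  0.00000000e+00,
         1.00000000e+00]])}
```

View pics/scene0.png

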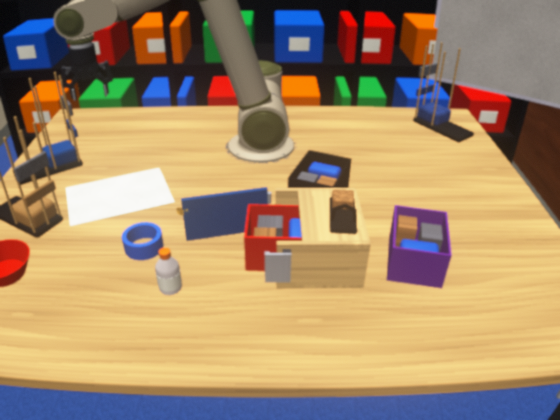

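View pics/side0.png

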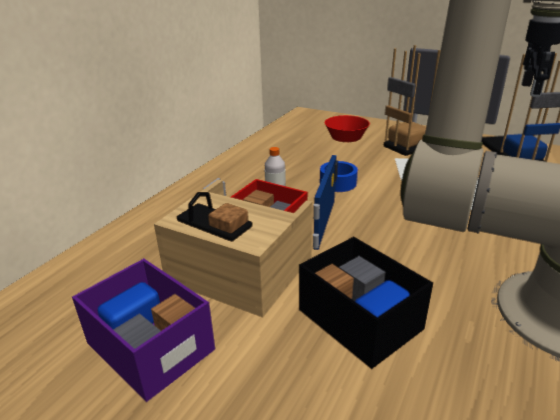

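View pics/wrist0.png

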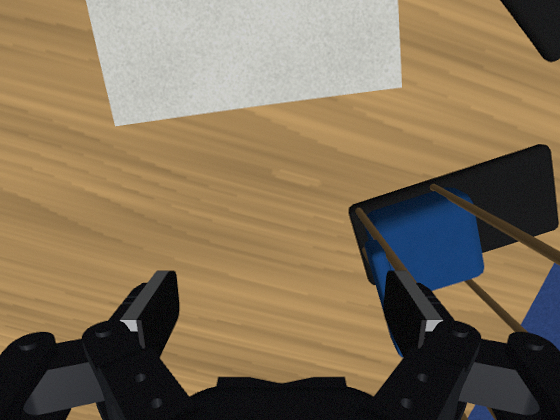

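Scene: the cubby is at about (320,235) with its opening to the left (world -y). The red bin is at (270,235), the blue door at (225,213), the strike at (278,266), the tape at (143,241) and the glue at (168,275). Candidates for the bin: red bin in the cubby (270,235), black bin (320,170), purple bin (420,245), and a red bowl (5,262). The one in the cubby is the one meant. I'll check it in a crop.

```bash
python3 - <<'E'
import cv2
a=cv2.imread("pics/scene0.png")[170:300,130:380]
cv2.imwrite("pics/c1.png",cv2.resize(a,None,fx=3.2,fy=3.2,interpolation=cv2.INTER_CUBIC))
a=cv2.imread("pics/side0.png")[140:310,150:360]
cv2.imwrite("pics/c2.png",cv2.resize(a,None,fx=3.5,fy=3.5,interpolation=cv2.INTER_CUBIC))
E
```

```text
(no output)
```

View pics/c1.png

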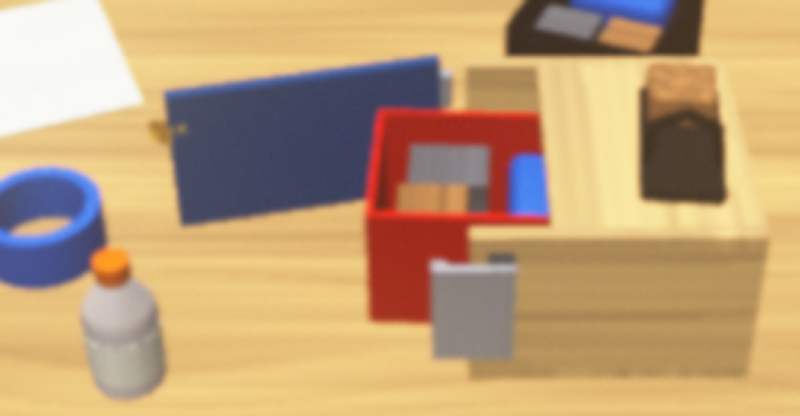

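View pics/c2.png

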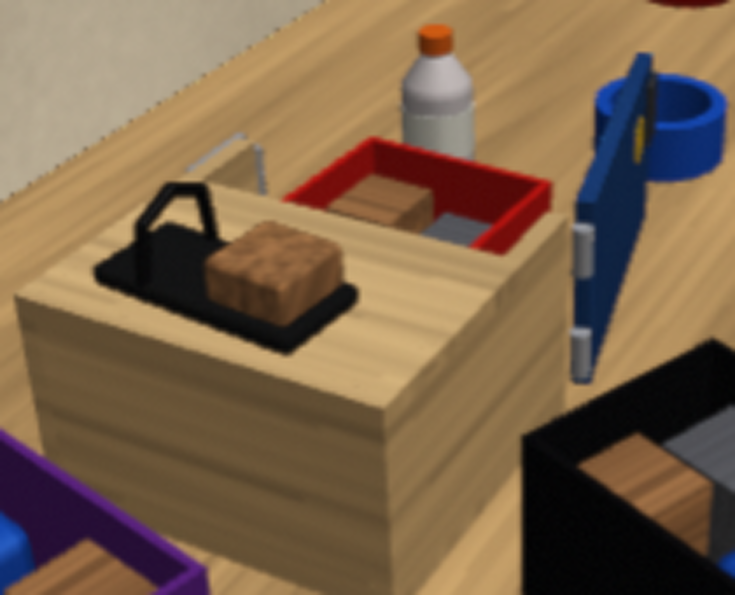

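```bash
cat > h.py <<'E'
import numpy as np,cv2
from rig import ctrl, eyes, order
def ray(p,uv):
    K=p["K"];T=p["camera_from_world"]
    d=np.array([p["k1"],0,0,0,0.]) 
    n=cv2.undistortPoints(np.array([[uv]],float),K,d)[0,0]
    R=T[:3,:3]; o=-R.T@T[:3,3]; v=R.T@np.array([n[0],n[1],1]); return o,v/np.linalg.norm(v)
def onz(p,uv,z):
    o,v=ray(p,uv); return o+v*(z-o[2])/v[2]
def proj(p,X):
    T=p["camera_from_world"]; x=T[:3,:3]@np.array(X,float)+T[:3,3]
    q,_=cv2.projectPoints(x.reshape(1,3),np.zeros(3),np.zeros(3),p["K"],np.array([p["k1"],0,0,0,0.])); return q[0,0]
E
python3 - <<'E'
from h import *
np.set_printoptions(precision=1,suppress=True)
S=eyes.camera_params("scene");D=eyes.camera_params("side")
f=lambda x,y:(x/3.2+130,y/3.2+170)
g=lambda x,y:(x/3.5+150,y/3.5+140)
for n,uv,z in [("backnear",f(768,238),130),("backfar",f(725,63),130),("frontnear",f(468,230),130),("frontfar",f(468,67),130),("roofcutfar",f(535,63),130),
 ("binfrontfar",f(378,110),110),("binfrontnear",f(368,214),110),("doorhinge",f(437,57),130),("doorfree",f(166,92),130),("tape c",f(45,220),22),("glue",f(125,385),0),("nose",f(150,130),95),("striketop-l",f(432,262),130),("striketop-r",f(516,264),130),]:
    print(n,onz(S,uv,z))
print('side')
for n,uv,z in [("back+x",g(18,295),130),("back-x",g(385,408),130),("front-x",g(567,212),130),("front+x",g(250,142),130),("binfront-x",g(551,183),110),("binfront+x",g(373,139),110),("doorfree",g(645,57),130),("doorhinge",g(583,205),130)]:
    print(n,onz(D,uv,z))
E
```

```text
backnear [687.4 245.3 130. ]
backfar [474.6 247.1 130. ]
frontnear [678.5  46.3 130. ]
frontfar [481.  48. 130.]
roofcutfar [475.2  99.7 130. ]
binfrontfar [510.1 -20.4 110. ]
binfrontnear [636.6 -22.5 110. ]
doorhinge [466.8  24.1 130. ]
doorfree [ 515.3 -179.7  130. ]
tape c [ 535.6 -284.9   22. ]
glue [ 695.  -196.8    0. ]
nose [ 515.6 -195.8   95. ]
striketop-l [711.3  22.7 130. ]
striketop-r [713.3  77.  130. ]
side
back+x [679.8 248.3 130. ]
back-x [462.9 246.5 130. ]
front-x [466.6  45.1 130. ]
front+x [673.5  51.6 130. ]
binfront-x [505.1 -15.3 110. ]
binfront+x [630.7 -18.7 110. ]
doorfree [ 510.  -168.8  130. ]
doorhinge [462.1  34.  130. ]
```

Call:
move_arm:
  deltas:
    - [0,0,0,0,0,-7.44]
    - [0,0,0,0,0,-7.44]
    - [0,0,0,0,0,-7.44]
    - [0,0,0,0,0,-7.44]
    - [0,0,0,0,0,-7.44]
    - [0,0,0,0,0,-7.44]
    - [0,0,0,0,0,-7.44]
    - [0,0,0,0,0,-7.44]
    - [0,0,0,0,0,-7.44]
    - [0,0,0,0,0,-7.44]
  grip: 6

```text
time_s: 1.15
eef_pos: [140.9, -505.6, 193.8]
ee_rot: [-0.0, 0.705, 0.709, 0.0]
force: [-0.9, -0.3, -0.1]
grip_width: 0.704
```

Call:
move_arm:
  deltas:
    - [2,2,-1,0,0,0]
    - [3,3,-1,0,0,0]
    - [3,3,-1,0,0,0]
    - [3,3,-1,0,0,0]
    - [3,3,-1,0,0,0]
    - [3,3,-1,0,0,0]
    - [3,3,-1,0,0,0]
    - [3,3,-1,0,0,0]
    - [3,3,0,0,0,0]
    - [3,3,0,0,0,0]

```text
time_s: 2.15
eef_pos: [432.1, -214.4, 274.3]
ee_rot: [0.0, 0.707, 0.707, 0.0]
force: [-0.5, -0.7, 0.0]
grip_width: 0.7
```

Call:
move_arm:
  deltas:
    - [3,3,0,0,0,0]
    - [3,3,0,0,0,0]
    - [3,3,0,0,0,0]
    - [2,3,0,0,0,0]
    - [0,2,0,0,0,0]
    - [0,0,0,0,0,0]
    - [0,0,0,0,0,0]
    - [0,0,0,0,0,0]
    - [0,0,0,0,0,0]
    - [0,0,0,0,0,0]

```text
time_s: 3.15
eef_pos: [570.7, -106.2, 274.4]
ee_rot: [0.0, 0.708, 0.707, 0.0]
force: [-0.1, -0.9, 0.6]
grip_width: 0.7
```

```bash
python3 - <<'E'
from h import *
np.set_printoptions(precision=4,suppress=True)
s=ctrl.sense();print(s["eef_pos"],s["joints"]); p=eyes.camera_params("wrist"); np.save("pw1.npy",p,allow_pickle=True)
cv2.imwrite("pics/w1.png",cv2.resize(eyes.capture("wrist"),(800,600)))
E
```

```text
[ 570.7435 -106.2405  274.4354] [-0.3857  0.4005  1.1691  0.      1.5716 -0.3846]
```

View pics/w1.png

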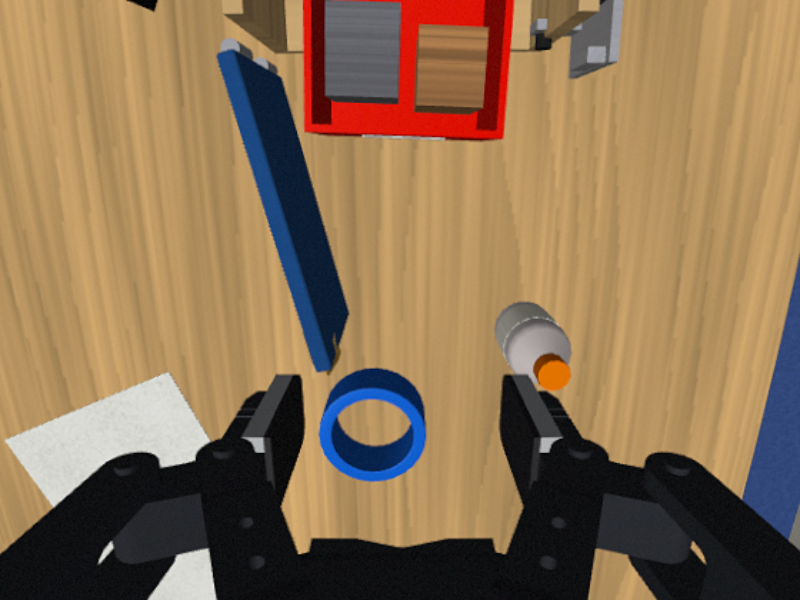

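The red bin's front rim spans (306,131) to (504,138), the door's top edge runs (228,55) to (322,369), and the strike is at (600,50).

```bash
python3 - <<'E'
from h import *
np.set_printoptions(precision=1,suppress=True)
p=np.load("pw1.npy",allow_pickle=True).item()
k=560/800
for n,u,v,z in [("binL",306,131,110),("binR",504,138,110),("doorfree out",316,371,130),("doorfree in",330,366,130),("doorhinge out",219,58,130),("doorhinge in",238,53,130),("wallL outer bottom",289,52,0),("floor lip L",302,52,10),("glue base",525,325,0),("tape",373,432,45),("strike corner",569,77,0),("strike top",585,61,130),("nose",336,350,95)]:
    print(n,onz(p,(u*k,v*k),z))
E
```

```text
binL [510.3 -20.6 110. ]
binR [639.6 -25.1 110. ]
doorfree out [ 512.3 -181.5  130. ]
doorfree in [ 522.3 -177.7  130. ]
doorhinge out [463.7  21.2 130. ]
doorhinge in [475.3  23.7 130. ]
wallL outer bottom [479.5  46.4   0. ]
floor lip L [492.1  44.5  10. ]
glue base [ 690.9 -193.8    0. ]
tape [ 546.2 -282.2   45. ]
strike corner [713.9  27.3   0. ]
strike top [682.2  19.4 130. ]
nose [ 522.2 -180.1   95. ]
```

Call:
move_arm:
  deltas:
    - [1.5,0.6,0,0,0,0]
    - [1,0,2,0,0,0]
    - [0,0,3,0,0,0]
    - [0,0,3,0,0,0]
    - [0,0,3,0,0,0]
    - [0,0,3,0,0,0]
    - [0,0,3,0,0,0]
    - [0,0,2,0,0,0]
    - [0,0,1,0,0,0]
    - [0,0,0,0,0,0]

```text
time_s: 4.2
eef_pos: [576.9, -80.2, 73.3]
ee_rot: [-0.001, 0.707, 0.707, -0.0]
force: [-0.1, -0.8, -0.4]
grip_width: 0.702
```

Call:
move_arm:
  deltas:
    - [1,0,0,0,0,0]
    - [1,0,0,0,0,0]
    - [1,0,0,0,0,0]
    - [0.5,0,0,0,0,0]
    - [0.5,0,0,0,0,0]
    - [0.5,0,0,0,0,0]
    - [0.7,0,0,0,0,0]
    - [0.7,0,0,0,0,0]
    - [0.7,0,0,0,0,0]
    - [0.7,0,0,0,0,0]

```text
time_s: 5.2
eef_pos: [577.1, -7.3, 74.1]
ee_rot: [-0.0, 0.707, 0.707, -0.0]
force: [0.6, -0.3, -0.0]
grip_width: 0.704
```

Call:
move_arm:
  deltas:
    - [0.7,0,0,0,0,0]
    - [0.7,0,0,0,0,0]
    - [0.7,0,0,0,0,0]
    - [0.7,0,0,0,0,0]
    - [0.5,0,0,0,0,0]
    - [0.5,0,0,0,0,0]
    - [0.5,0,0,0,0,0]
    - [0.3,0,0,0,0,0]
    - [0.2,0,0,0,0,0]
    - [0,0,0,0,0,0]

```text
time_s: 6.2
eef_pos: [577.2, 40.2, 74.1]
ee_rot: [-0.0, 0.707, 0.707, 0.0]
force: [-0.1, 0.7, -0.2]
grip_width: 0.701
```

Call:
move_arm:
  deltas:
    - [0.2,0,0,0,0,0]
    - [0.2,0,0,0,0,0]
    - [0.2,0,0,0,0,0]
    - [0.2,0,0,0,0,0]
    - [0.2,0,0,0,0,0]
    - [0.1,0,0,0,0,0]
    - [0.1,0,0,0,0,0]
    - [0.1,0,0,0,0,0]
    - [0.1,0,0,0,0,0]
    - [0.1,0,0,0,0,0]

```text
time_s: 7.2
eef_pos: [577.2, 55.1, 74.1]
ee_rot: [-0.0, 0.707, 0.707, 0.0]
force: [0.1, 0.0, -0.7]
grip_width: 0.7
```

```bash
python3 - <<'E'
from h import *
cv2.imwrite("pics/sc2.png",cv2.resize(eyes.capture("scene")[160:310,160:400],None,fx=3.2,fy=3.2,interpolation=2))
p=eyes.camera_params("wrist"); np.save("pw2.npy",p,allow_pickle=True)
cv2.imwrite("pics/w2.png",cv2.resize(eyes.capture("wrist"),(800,600)))
E
```

```text
(no output)
```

View pics/sc2.png

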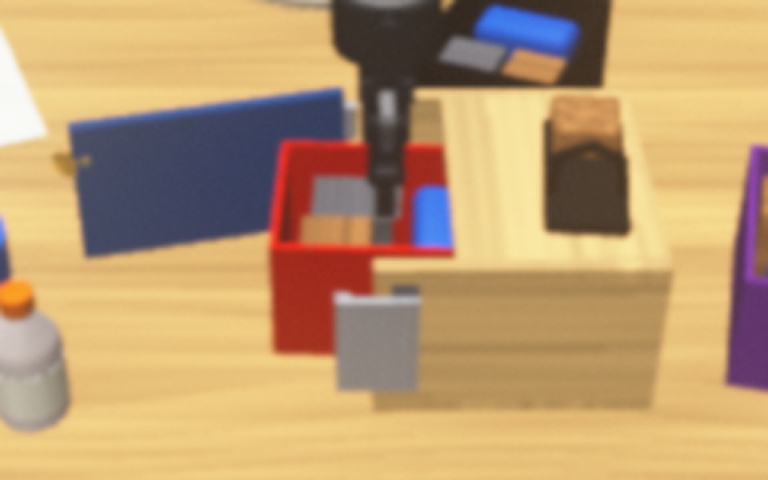

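View pics/w2.png

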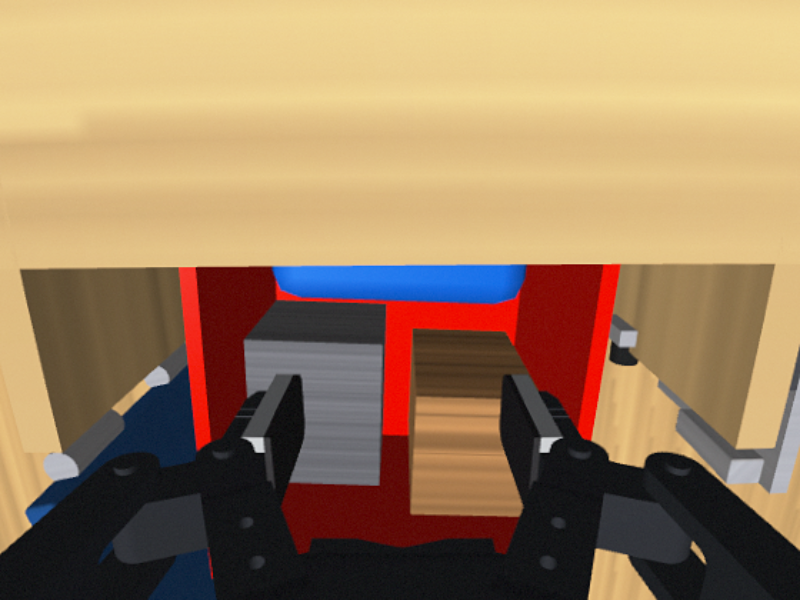

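```bash
python3 - <<'E'
from h import *
s=ctrl.sense();print(s["eef_pos"],s["force"],s["wrist_torque"],s["time_s"])
S=eyes.camera_params("scene")
for X in ([577,55,74],[577,55,194],[577,-22,110]):
    q=proj(S,X);print(X,q,(q-[160,160])*3.2)
D=eyes.camera_params("side")
a=eyes.capture("side"); 
cv2.imwrite("pics/sd2.png",cv2.resize(a[100:310,150:380],None,fx=2.8,fy=2.8,interpolation=2))
for X in ([577,55,74],[577,-22,110]):
    q=proj(D,X);print(X,q,(q-[150,100])*2.8)
E
```

```text
[577.18897951  55.16384756  74.11314174] [ 0.12720938 -0.03275736 -0.45433006] [-0.01437117  0.00715335  0.00028853] 7.3
[577, 55, 74] [279.39825893 233.10147617] [382.07442857 233.92472375]
[577, 55, 194] [279.99498755 190.47209907] [383.98396015  97.51071702]
[577, -22, 110] [246.34145647 220.8276961 ] [276.29266071 194.64862752]
[577, 55, 74] [261.16053425 214.72157733] [311.24949589 321.22041652]
[577, -22, 110] [278.6696652  184.00605516] [360.27506256 235.21695446]
```

View pics/sd2.png

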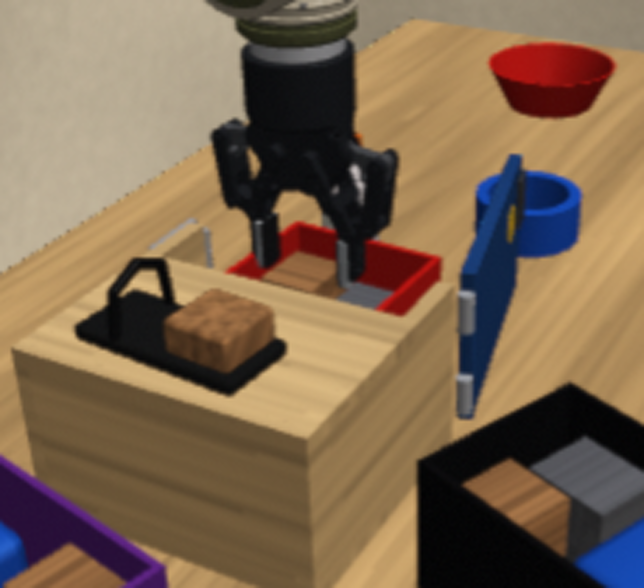

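```bash
python3 - <<'E'
from h import *
S=eyes.camera_params("scene");D=eyes.camera_params("side")
np.set_printoptions(precision=1,suppress=True)
a=eyes.capture("scene"); cv2.imwrite("pics/sc3.png",cv2.resize(a[150:260,220:330],None,fx=5,fy=5,interpolation=2))
b=eyes.capture("side"); cv2.imwrite("pics/sd3.png",cv2.resize(b[130:230,210:310],None,fx=6,fy=6,interpolation=2))
E
```

```text
(no output)
```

View pics/sc3.png

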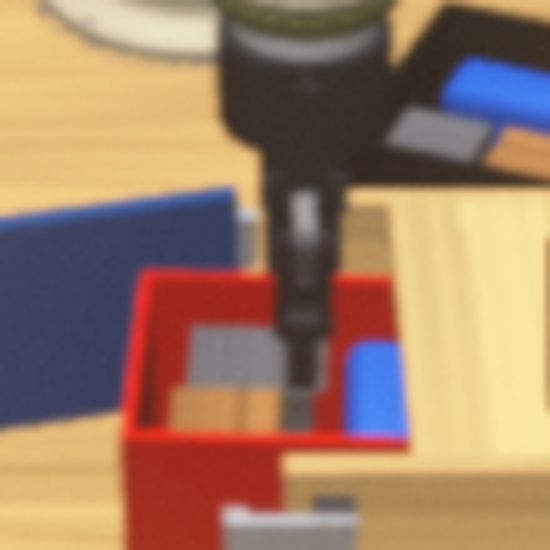

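View pics/sd3.png

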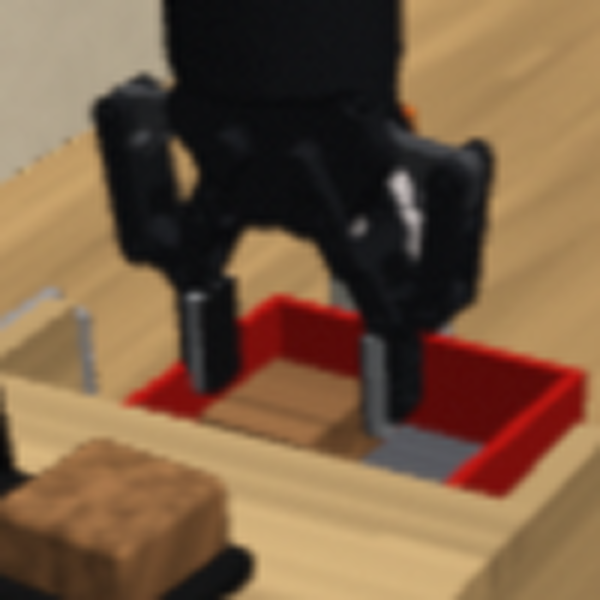

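```bash
python3 - <<'E'
from h import *
S=eyes.camera_params("scene");D=eyes.camera_params("side")
np.set_printoptions(precision=1,suppress=True)
def tri(a,b):
    o1,v1=ray(S,a);o2,v2=ray(D,b)
    A=np.c_[v1,-v2];t=np.linalg.lstsq(A,o2-o1,rcond=None)[0]
    return o1+v1*t[0],o2+v2*t[1]
print(tri((280.4,227.6),(244.2,195.3)))
for x in (544,550):
  o,v=ray(D,(272.5,202.5)); t=(x-o[0])/v[0]; print(o+t*v)
for x in (604,610):
  o,v=ray(D,(244.2,195.3)); t=(x-o[0])/v[0]; print(o+t*v)
E
```

```text
(array([610.6,  56.3, 116.1]), array([612.8,  59.6, 113.3]))
[544.   63.3 115.5]
[550.   53.  108.8]
[604.   72.5 121.7]
[610.   63.7 116. ]
```

The fingers passed just above the bin's rim without touching it. Triangulated fingertips sit at z≈113 with 74 reported. The bin has not moved. I'll back off, close the fingers and measure the offset.

Call:
move_arm:
  deltas:
    - [0,0,-1.5,0,0,0]
    - [0,0,-1.5,0,0,0]
    - [-2,0,0,0,0,0]
    - [-2,0,0,0,0,0]
    - [-2.5,0,0,0,0,0]
    - [-2.5,0,0,0,0,0]
    - [-2.5,0,0,0,0,0]
    - [-2,0,0,0,0,0]
    - [-1,0,0,0,0,0]
    - [0,0,0,0,0,0]

```text
time_s: 8.45
eef_pos: [577.1, -90.8, 104.0]
ee_rot: [0.0, 0.708, 0.706, 0.0]
force: [-0.6, 1.0, -0.2]
grip_width: 0.705
```

Call:
move_arm:
  deltas:
    - [0,0,0,0,0,0]
    - [0,0,0,0,0,0]
    - [0,0,0,0,0,0]
    - [0,0,0,0,0,0]
    - [0,0,0,0,0,0]
    - [0,0,0,0,0,0]
    - [0,0,0,0,0,0]
    - [0,0,0,0,0,0]
    - [0,0,0,0,0,0]
    - [0,0,0,0,0,0]
  grip: 0

```text
time_s: 9.45
eef_pos: [577.1, -90.0, 104.1]
ee_rot: [-0.0, 0.707, 0.707, 0.0]
force: [0.3, 0.1, -0.1]
grip_width: -0.0
```

```bash
python3 - <<'E'
from h import *
s=ctrl.sense();print(s["eef_pos"],s["grip_width"])
S=eyes.camera_params("scene");D=eyes.camera_params("side")
a=eyes.capture("scene"); a=cv2.resize(a[130:270,160:320],None,fx=4,fy=4,interpolation=2)
b=eyes.capture("side"); b=cv2.resize(b[80:230,210:350],None,fx=3.8,fy=3.8,interpolation=2)
cv2.imwrite("pics/sc4.png",a);cv2.imwrite("pics/sd4.png",b)
q=proj(S,s["eef_pos"]);print((q-[160,130])*4); q=proj(D,s["eef_pos"]);print((q-[210,80])*3.8)
E
```

```text
[577.12581007 -89.97362864 104.08968146] -0.0002446678278510835
[229.03915549 371.37622841]
[315.53432533 357.6647339 ]
```

View pics/sc4.png

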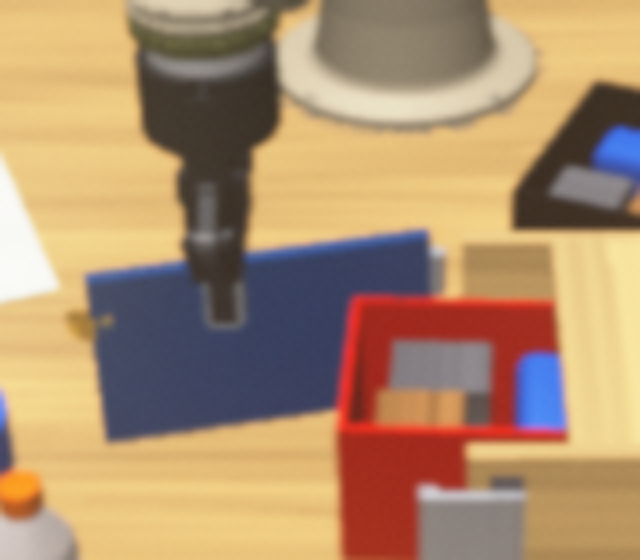

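View pics/sd4.png

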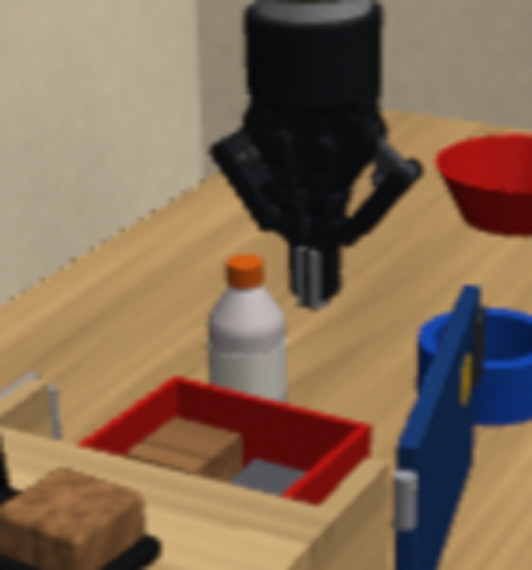

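```bash
python3 - <<'E'
from h import *
S=eyes.camera_params("scene");D=eyes.camera_params("side")
np.set_printoptions(precision=1,suppress=True)
def tri(a,b):
    o1,v1=ray(S,a);o2,v2=ray(D,b)
    A=np.c_[v1,-v2];t=np.linalg.lstsq(A,o2-o1,rcond=None)[0]
    return o1+v1*t[0],o2+v2*t[1]
print(tri((225/4+160,325/4+130),(316/3.8+210,303/3.8+80)))
E
```

```text
(array([578. , -90.1, 137.9]), array([577.2, -91.2, 139.3]))
```

Closed fingertips triangulate to z≈138 with 104 reported. I'll use real tip z = reported + 34 (closed) or about +39 at 6 cm opening, and go down 7 cm more.

Call:
move_arm:
  deltas:
    - [0,0,0,0,0,0]
    - [0,0,0,0,0,0]
    - [0,0,0,0,0,0]
    - [0.5,0,1,0,0,0]
    - [0.5,0,1,0,0,0]
    - [0.5,0,1,0,0,0]
    - [0,0,1,0,0,0]
    - [0,0,1,0,0,0]
    - [0,0,1,0,0,0]
    - [0,0,1,0,0,0]
  grip: 6

```text
time_s: 10.55
eef_pos: [577.1, -75.1, 33.2]
ee_rot: [-0.0, 0.707, 0.707, -0.0]
force: [0.8, 0.2, 0.0]
grip_width: 0.704
```

```bash
python3 - <<'E'
from h import *
s=ctrl.sense();print(s["eef_pos"],s["force"])
a=eyes.capture("scene"); a=cv2.resize(a[130:270,160:320],None,fx=3,fy=3,interpolation=2)
b=eyes.capture("side"); b=cv2.resize(b[90:230,190:350],None,fx=3,fy=3,interpolation=2)
cv2.imwrite("pics/c5.png",np.vstack([a,b])[:,:] if a.shape[1]==b.shape[1] else b)
cv2.imwrite("pics/c5.png",cv2.resize(np.hstack([a,b]),(800,350)))
E
```

```text
[577.07599249 -75.07038982  33.1585511 ] [0.80925034 0.20264797 0.03997262]
```

View pics/c5.png

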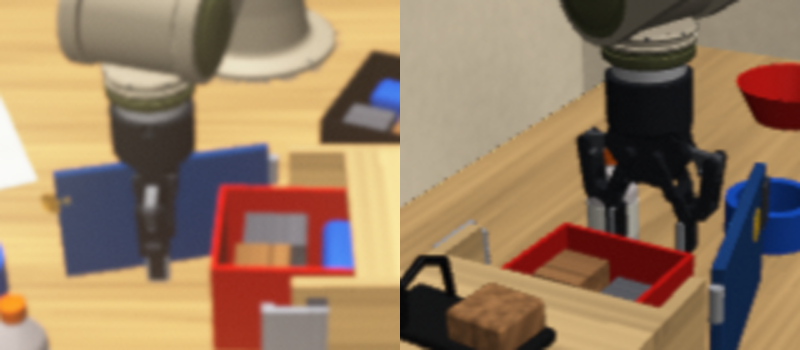

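The fingers now stand in front of the bin's front wall, below the rim. Pushing.

Call:
move_arm:
  deltas:
    - [1,0,0,0,0,0]
    - [1,0,0,0,0,0]
    - [0.5,0,0,0,0,0]
    - [0.5,0,0,0,0,0]
    - [0.5,0,0,0,0,0]
    - [0.5,0,0,0,0,0]
    - [0.5,0,0,0,0,0]
    - [0.5,0,0,0,0,0]
    - [0.7,0,0,0,0,0]
    - [0.7,0,0,0,0,0]

```text
time_s: 11.65
eef_pos: [577.2, -10.6, 34.2]
ee_rot: [0.0, 0.707, 0.707, -0.0]
force: [0.4, -2.4, 1.2]
grip_width: 0.706
```

Call:
move_arm:
  deltas:
    - [0.7,0,0,0,0,0]
    - [0.7,0,0,0,0,0]
    - [0.7,0,0,0,0,0]
    - [0.7,0,0,0,0,0]
    - [0.7,0,0,0,0,0]
    - [0.5,0,0,0,0,0]
    - [0.5,0,0,0,0,0]
    - [0.3,0,0,0,0,0]
    - [0.3,0,0,0,0,0]
    - [0.3,0,0,0,0,0]

```text
time_s: 12.65
eef_pos: [577.2, 43.2, 34.1]
ee_rot: [0.0, 0.707, 0.707, -0.0]
force: [-0.6, -4.0, 2.5]
grip_width: 0.704
```

```bash
python3 - <<'E'
from h import *
s=ctrl.sense();print(s["eef_pos"],s["force"])
a=eyes.capture("scene"); a=cv2.resize(a[160:300,200:380],None,fx=4,fy=4,interpolation=2)
cv2.imwrite("pics/c6.png",a)
E
```

```text
[577.20660568  43.15704368  34.10418107] [-0.6200682  -4.01997522  2.48551242]
```

View pics/c6.png

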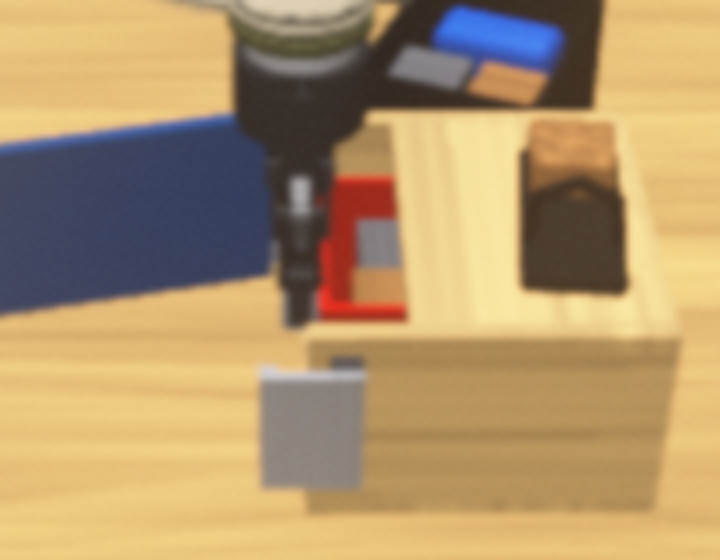

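Call:
move_arm:
  deltas:
    - [0.2,0,0,0,0,0]
    - [0.1,0,0,0,0,0]
    - [0.1,0,0,0,0,0]
    - [0.1,0,0,0,0,0]
    - [0.1,0,0,0,0,0]
    - [0.1,0,0,0,0,0]
    - [0.1,0,0,0,0,0]
    - [0.1,0,0,0,0,0]
    - [0.1,0,0,0,0,0]
    - [0.1,0,0,0,0,0]

```text
time_s: 13.7
eef_pos: [577.1, 54.2, 34.1]
ee_rot: [-0.0, 0.707, 0.707, -0.0]
force: [-0.0, -2.1, 1.4]
grip_width: 0.705
```

Call:
move_arm:
  deltas:
    - [0.05,0,0,0,0,0]
    - [0.05,0,0,0,0,0]
    - [0.05,0,0,0,0,0]
    - [0.05,0,0,0,0,0]
    - [0.05,0,0,0,0,0]
    - [0.05,0,0,0,0,0]
    - [0,0,0,0,0,0]
    - [0,0,0,0,0,0]
    - [0,0,0,0,0,0]
    - [0,0,0,0,0,0]

```text
time_s: 14.7
eef_pos: [578.1, 54.5, 34.3]
ee_rot: [0.002, 0.707, 0.707, -0.001]
force: [2.6, -16.4, -0.4]
grip_width: 0.701
```

Call:
move_arm:
  deltas:
    - [-1,0,0,0,0,0]
    - [-2,0,0,0,0,0]
    - [-1,0,-2,0,0,0]
    - [0,0,-4,0,0,0]
    - [0,0,-4,0,0,0]
    - [-1,0,-4,0,0,0]
    - [-3,0,-4,0,0,0]
    - [-3,0,-3,0,0,0]
    - [-1,0,0,0,0,0]
    - [0,0,0,0,0,0]
  grip: 0

```text
time_s: 15.7
eef_pos: [576.9, -63.7, 243.5]
ee_rot: [-0.001, 0.708, 0.706, 0.0]
force: [0.1, 1.0, -0.8]
grip_width: 0.0
```

```bash
python3 - <<'E'
from h import *
s=ctrl.sense();print(s["eef_pos"],s["force"])
p=eyes.camera_params("wrist"); np.save("pw7.npy",p,allow_pickle=True)
cv2.imwrite("pics/w7.png",cv2.resize(eyes.capture("wrist"),(800,600)))
E
```

```text
[576.9316481  -63.67210631 243.46678677] [ 0.06154347  0.9614055  -0.81638016]
```

View pics/w7.png

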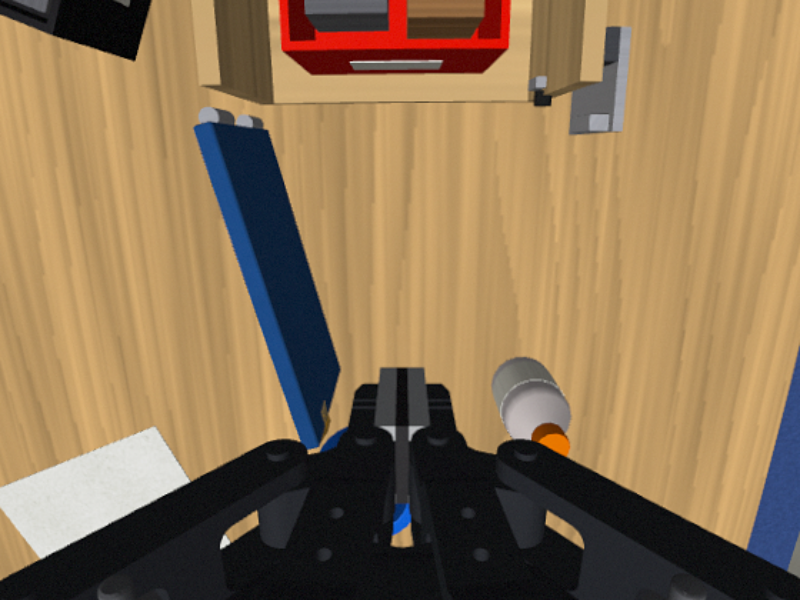

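The bin stands fully inside: its front rim runs (282,51) to (509,48), behind the floor edge at (272,103) to (532,101). The door is still open, with its top edge (205,125) to (310,447).

```bash
python3 - <<'E'
from h import *
np.set_printoptions(precision=1,suppress=True)
p=np.load("pw7.npy",allow_pickle=True).item()
k=560/800
for n,u,v,z in [("binL",282,51,110),("binR",509,48,110),("binbaseL",314,74,10),("binbaseR",481,72,10),("floorL",272,103,10),("floorR",530,102,10),("wallLout top",202,84,130),("wallRout top",601,82,130),("doorfree out",302,447,130),("doorfree in",319,444,130),("hinge out",195,128,130),("hinge in",213,123,130),("door end hi in (0)",340,370,0),("hinge base in",268,130,0),("strike lip front",590,132,130),("strike out",622,131,130)]:
    print(n,onz(p,(u*k,v*k),z))
E
```

```text
binL [510.2  65.3 110. ]
binR [640.2  66.7 110. ]
binbaseL [512.1  66.4  10. ]
binbaseR [639.3  67.6  10. ]
floorL [478.6  45.7  10. ]
floorR [678.1  46.1  10. ]
wallLout top [469.6  45.8 130. ]
wallRout top [687.7  46.5 130. ]
doorfree out [ 511.6 -180.2  130. ]
doorfree in [ 523.1 -177.8  130. ]
hinge out [463.3  22.8 130. ]
hinge in [473.8  25.3 130. ]
door end hi in (0) [ 522.1 -183.2    0. ]
hinge base in [471.7  26.1   0. ]
strike lip front [683.9  20.1 130. ]
strike out [702.1  20.9 130. ]
```

Bin front is at y≈66 and the cubby's front edge at y≈46, so it sits 20 mm inside: home. Hinge is at (466.6, 30) and the door at about 76°. Now I go to the outer (robot) side of the door.

Call:
move_arm:
  deltas:
    - [-1.6,-2.4,0,0,0,0]
    - [-1.5,-2.4,0,0,0,0]
    - [-1.5,-2.3,0,0,0,0]
    - [-1.5,-2.3,0,0,0,0]
    - [-1.5,-2.3,0,0,0,0]
    - [0,0,0,0,0,7.6]
    - [0,0,0,0,0,7.6]
    - [0,0,0,0,0,7.6]
    - [0,0,0,0,0,7.6]
    - [0,0,0,0,0,7.6]

```text
time_s: 16.75
eef_pos: [459.8, -137.3, 242.6]
ee_rot: [-0.002, 0.9, 0.436, -0.001]
force: [0.4, 0.7, 0.8]
grip_width: -0.001
```

Call:
move_arm:
  deltas:
    - [0,0,0,0,0,7.6]
    - [0,0,0,0,0,7.6]
    - [0,0,0,0,0,7.6]
    - [0,0,0,0,0,7.6]
    - [0,0,0,0,0,7.6]
    - [0,0,3.5,0,0,0]
    - [0,0,4,0,0,0]
    - [0,0,4,0,0,0]
    - [0,0,4,0,0,0]
    - [0,0,4,0,0,0]

```text
time_s: 17.75
eef_pos: [459.2, -136.9, 46.5]
ee_rot: [-0.001, 0.992, 0.122, -0.001]
force: [1.4, -0.7, -1.1]
grip_width: -0.001
```

```bash
python3 - <<'E'
from h import *
np.set_printoptions(precision=2,suppress=True)
s=ctrl.sense();print(s["time_s"],s["eef_pos"],s["ee_rot"],s["force"])
a=eyes.capture("scene"); a=cv2.resize(a[130:300,140:380],None,fx=3,fy=3,interpolation=2)
cv2.imwrite("pics/c8.png",a)
cv2.imwrite("pics/d8.png",cv2.resize(eyes.capture("side")[80:260,220:420],None,fx=3,fy=3,interpolation=2))
H=np.array([466.6,30.]);r=165
def tcp(th,gap):
    n=np.array([-np.sin(th),-np.cos(th)])
    return H+r*np.array([np.cos(th),-np.sin(th)])+n*(6+11+gap)
from scipy.spatial.transform import Rotation as R
w,x,y,z=s["ee_rot"]; M=R.from_quat([x,y,z,w]).as_matrix(); print("heading",np.degrees(np.arctan2(M[1,0],M[0,0])))
d=tcp(np.radians(76.3),5)-s["eef_pos"][:2]; print("to contact-5:",M.T@np.r_[d,0])
# arc: per 7 deg closing, in-frame chord
for st in (5,6,7,7.6):
    t=np.radians(st); Rr=np.hypot(165,17)
    a0=tcp(1,0);a1=tcp(1-t,0); dd=a1-a0; h=np.pi/2-1; ex=np.array([np.cos(h),np.sin(h)]); ey=np.array([np.sin(h),-np.cos(h)]); print(st,dd@ex,dd@ey)
E
```

```text
17.75 [ 459.18 -136.93   46.46] [-0.    0.99  0.12 -0.  ] [ 1.37 -0.72 -1.15]
heading 14.043534442337563
to contact-5: [24.71  4.72 -0.04]
5 14.445387685803897 0.8537728118481779
6 17.340324217902175 0.8730966113152124
7 20.235157083946877 0.8418938587056662
7.6 21.97164020814893 0.7989227758754365
```

View pics/c8.png

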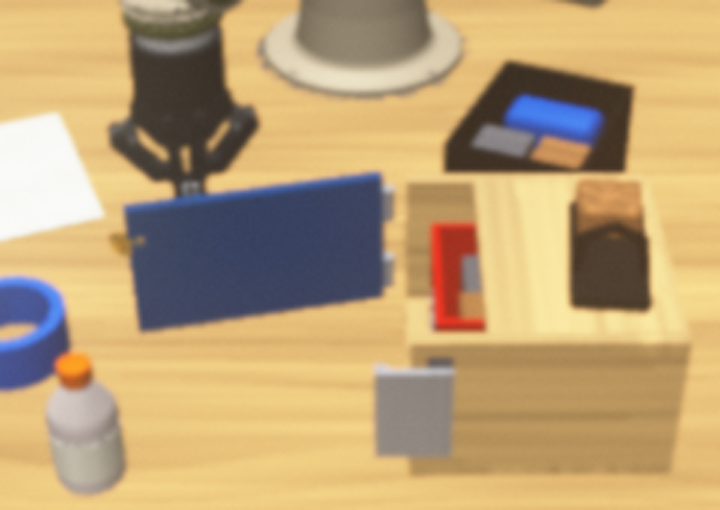

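View pics/d8.png

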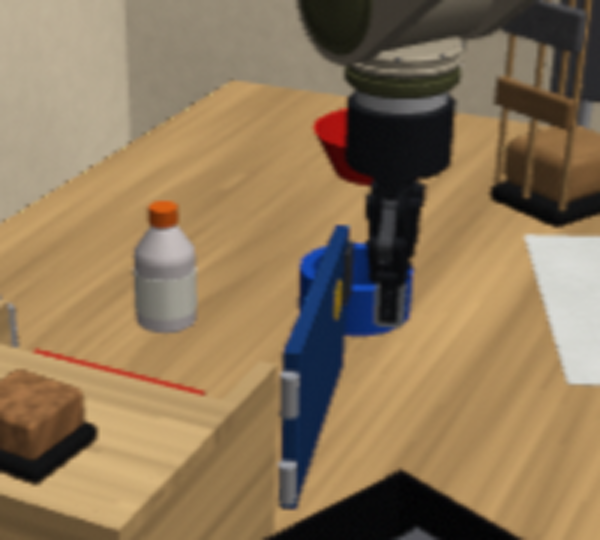

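Call:
move_arm:
  deltas:
    - [1.0,0.2,0,0,0,0]
    - [1.0,0.2,0,0,0,0]
    - [0.9,0.1,0,0,0,0]
    - [0.58,0.05,0,0,0,-2]
    - [0.93,0.07,0,0,0,-3.2]
    - [0.93,0.07,0,0,0,-3.2]
    - [0.93,0.07,0,0,0,-3.2]
    - [0.93,0.07,0,0,0,-3.2]
    - [0.93,0.07,0,0,0,-3.2]
    - [0.93,0.07,0,0,0,-3.2]

```text
time_s: 18.85
eef_pos: [548.5, -116.9, 49.7]
ee_rot: [0.0, 0.953, 0.304, 0.0]
force: [0.4, -0.6, 0.2]
grip_width: -0.0
```

```bash
cat >> h.py <<'E'
from scipy.spatial.transform import Rotation as R
def rep():
    s=ctrl.sense(); w,x,y,z=s["ee_rot"]; M=R.from_quat([x,y,z,w]).as_matrix()
    th=np.pi/2-np.arctan2(M[1,0],M[0,0]); H=np.array([466.6,30.])
    n=np.array([-np.sin(th),-np.cos(th)]);e=np.array([np.cos(th),-np.sin(th)])
    d=s["eef_pos"][:2]-H
    print("t",round(s["time_s"],2),"pos",s["eef_pos"].round(1),"th_tool",np.degrees(th).round(2),"r",round(d@e,1),"offset(17=touch)",round(d@n,1),"F normal",round(s["force"][:2]@n,2),"F along",round(s["force"][:2]@e,2))
E
python3 - <<'E'
from h import *
rep()
a=eyes.capture("scene"); a=cv2.resize(a[130:300,140:380],None,fx=3,fy=3,interpolation=2)
cv2.imwrite("pics/c9.png",a)
E
```

```text
t 18.85 pos [ 548.5 -116.9   49.7] th_tool 54.59 r 167.1 offset(17=touch) 18.3 F normal 0.01 F along 0.73
```

View pics/c9.png

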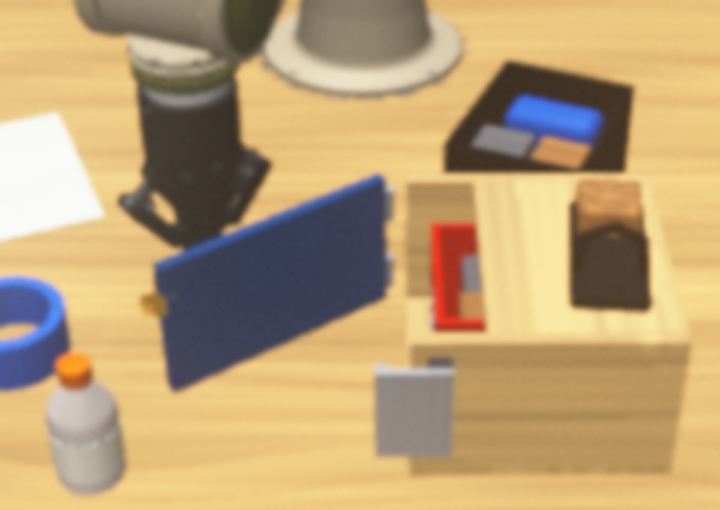

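Call:
move_arm:
  deltas:
    - [0.9,0.04,0,0,0,-3.1]
    - [0.9,0.04,0,0,0,-3.1]
    - [0.9,0.05,0,0,0,-3.1]
    - [0.9,0.05,0,0,0,-3.1]
    - [0.9,0.05,0,0,0,-3.1]
    - [0.9,0.05,0,0,0,-3.1]
    - [0.9,0.07,0,0,0,-3.1]
    - [0.9,0.07,0,0,0,-3.1]
    - [0.72,0.06,0,0,0,-2.5]
    - [0.58,0.05,0,0,0,-2]

```text
time_s: 19.9
eef_pos: [608.0, -57.3, 49.5]
ee_rot: [0.0, 0.845, 0.534, 0.0]
force: [-0.1, -0.0, 0.4]
grip_width: -0.001
```

```bash
python3 - <<'E'
from h import *
rep()
E
```

```text
t 19.9 pos [608.  -57.3  49.5] th_tool 25.4 r 165.2 offset(17=touch) 18.2 F normal 0.05 F along -0.09
```

Call:
move_arm:
  deltas:
    - [0.52,0.05,0,0,0,-1.8]
    - [0.52,0.05,0,0,0,-1.8]
    - [0.52,0.05,0,0,0,-1.8]
    - [0.52,0.05,0,0,0,-1.8]
    - [0.52,0.05,0,0,0,-1.8]
    - [0.44,0.04,0,0,0,-1.5]
    - [0.44,0.04,0,0,0,-1.5]
    - [0.29,0.03,0,0,0,-1]
    - [0.29,0.03,0,0,0,-1]
    - [0.29,0.03,0,0,0,-1]

```text
time_s: 20.9
eef_pos: [625.5, -17.7, 49.1]
ee_rot: [-0.0, 0.769, 0.64, -0.0]
force: [0.6, -0.4, -0.1]
grip_width: -0.001
```

```bash
python3 - <<'E'
from h import *
rep()
a=eyes.capture("scene"); a=cv2.resize(a[130:300,140:380],None,fx=3,fy=3,interpolation=2)
cv2.imwrite("pics/c10.png",a)
E
```

```text
t 20.9 pos [625.5 -17.7  49.1] th_tool 10.45 r 164.9 offset(17=touch) 18.1 F normal 0.33 F along 0.71
```

View pics/c10.png

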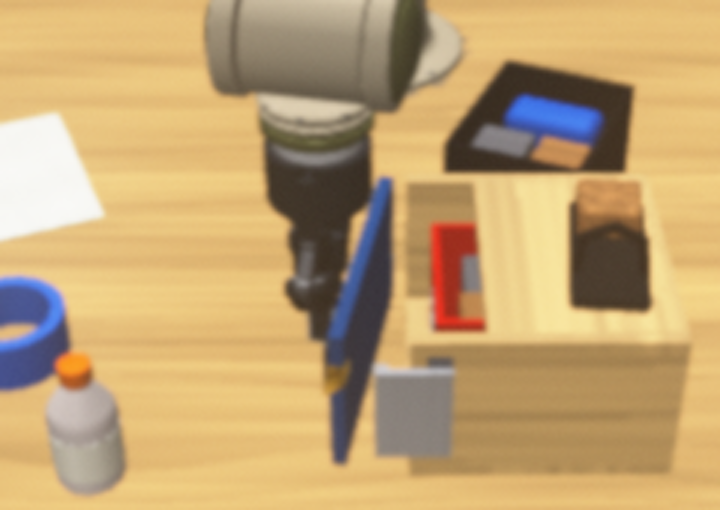

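Call:
move_arm:
  deltas:
    - [0.15,0.01,0,0,0,-0.5]
    - [0.15,0.01,0,0,0,-0.5]
    - [0.15,0.02,0,0,0,-0.5]
    - [0.15,0.01,0,0,0,-0.5]
    - [0.15,0.02,0,0,0,-0.5]
    - [0.15,0.01,0,0,0,-0.5]
    - [0.15,0.02,0,0,0,-0.5]
    - [0.15,0.01,0,0,0,-0.5]
    - [0.15,0.01,0,0,0,-0.5]
    - [0.15,0.01,0,0,0,-0.5]

```text
time_s: 21.95
eef_pos: [629.0, -3.2, 49.1]
ee_rot: [0.0, 0.74, 0.672, 0.0]
force: [0.2, 0.0, -0.1]
grip_width: -0.0
```

```bash
python3 - <<'E'
from h import *
rep()
E
```

```text
t 21.95 pos [629.   -3.2  49.1] th_tool 5.49 r 164.8 offset(17=touch) 17.5 F normal -0.02 F along 0.23
```

Still no latch contact. Continuing at about 1 mm per row.

Call:
move_arm:
  deltas:
    - [0.1,0.01,0,0,0,-0.3]
    - [0.1,0.01,0,0,0,-0.3]
    - [0.1,0.01,0,0,0,-0.3]
    - [0.1,0.01,0,0,0,-0.3]
    - [0.1,0.01,0,0,0,-0.3]
    - [0.1,0.01,0,0,0,-0.3]
    - [0.1,0.01,0,0,0,-0.3]
    - [0.1,0.01,0,0,0,-0.3]
    - [0,0,0,0,0,0]
    - [0,0,0,0,0,0]

```text
time_s: 22.95
eef_pos: [630.2, 3.7, 49.1]
ee_rot: [0.0, 0.726, 0.688, -0.001]
force: [-0.7, -5.6, 1.0]
grip_width: -0.002
```

```bash
python3 - <<'E'
from h import *
rep()
a=eyes.capture("scene"); a=cv2.resize(a[130:300,140:380],None,fx=3,fy=3,interpolation=2)
cv2.imwrite("pics/c11.png",a)
E
```

```text
t 22.95 pos [630.2   3.7  49.1] th_tool 3.13 r 164.8 offset(17=touch) 17.3 F normal 5.59 F along -0.42
```

View pics/c11.png

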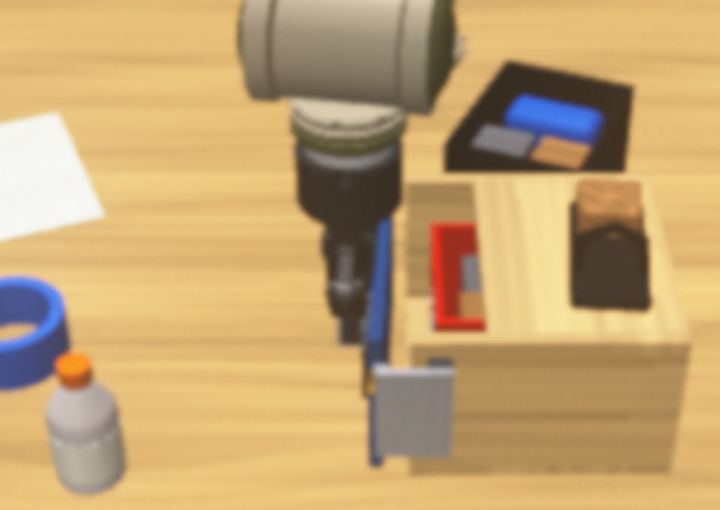

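The latch is on the lip (5.6 N). Continuing slowly, checking force.

Call:
move_arm:
  deltas:
    - [0.05,0,0,0,0,-0.17]
    - [0.05,0.01,0,0,0,-0.17]
    - [0.05,0,0,0,0,-0.17]
    - [0.05,0.01,0,0,0,-0.17]
    - [0.05,0,0,0,0,-0.17]
    - [0.05,0.01,0,0,0,-0.17]
    - [0.05,0,0,0,0,-0.17]
    - [0.05,0.01,0,0,0,-0.17]
    - [0,0,0,0,0,0]
    - [0,0,0,0,0,0]

```text
time_s: 24.0
eef_pos: [631.0, 8.7, 49.1]
ee_rot: [0.0, 0.718, 0.696, 0.0]
force: [-0.4, -1.9, -0.2]
grip_width: 0.004
```

```bash
python3 - <<'E'
from h import *
rep()
E
```

```text
t 24.0 pos [631.    8.7  49.1] th_tool 1.76 r 165.0 offset(17=touch) 16.2 F normal 1.88 F along -0.33
```

Call:
move_arm:
  deltas:
    - [0.05,0,0,0,0,-0.17]
    - [0.05,0.01,0,0,0,-0.17]
    - [0.05,0,0,0,0,-0.17]
    - [0.05,0.01,0,0,0,-0.17]
    - [0.05,0,0,0,0,-0.17]
    - [0.05,0.01,0,0,0,-0.17]
    - [0,0,0,0,0,0]
    - [0,0,0,0,0,0]
    - [0,0,0,0,0,0]
    - [0,0,0,0,0,0]

```text
time_s: 25.0
eef_pos: [631.3, 11.7, 49.1]
ee_rot: [-0.0, 0.712, 0.702, 0.0]
force: [-0.0, -0.4, 0.3]
grip_width: 0.0
```

```bash
python3 - <<'E'
from h import *
rep()
E
```

```text
t 25.0 pos [631.3  11.7  49.1] th_tool 0.75 r 164.9 offset(17=touch) 16.1 F normal 0.39 F along -0.0
```

Call:
move_arm:
  deltas:
    - [0.05,0,0,0,0,-0.15]
    - [0.05,0,0,0,0,-0.15]
    - [0.05,0.01,0,0,0,-0.15]
    - [0.05,0,0,0,0,-0.15]
    - [0.05,0,0,0,0,-0.15]
    - [0,0,0,0,0,0]
    - [0,0,0,0,0,0]
    - [0,0,0,0,0,0]
    - [0,0,0,0,0,0]
    - [0,0,0,0,0,0]

```text
time_s: 26.0
eef_pos: [631.5, 14.0, 49.1]
ee_rot: [0.0, 0.707, 0.707, 0.0]
force: [1.3, -4.5, -0.5]
grip_width: -0.006
```

```bash
python3 - <<'E'
from h import *
rep()
E
```

```text
t 26.0 pos [631.5  14.   49.1] th_tool 0.0 r 164.9 offset(17=touch) 16.0 F normal 4.47 F along 1.34
```

Call:
move_arm:
  deltas:
    - [0.04,0,0,0,0,-0.1]
    - [0.03,0,0,0,0,-0.1]
    - [0.03,0,0,0,0,-0.1]
    - [0.03,0,0,0,0,-0.1]
    - [0.02,0,0,0,0,-0.1]
    - [0,0,0,0,0,0]
    - [0,0,0,0,0,0]
    - [0,0,0,0,0,0]
    - [0,0,0,0,0,0]
    - [0,0,0,0,0,0]

```text
time_s: 27.0
eef_pos: [631.6, 15.1, 49.1]
ee_rot: [0.0, 0.704, 0.71, -0.0]
force: [1.4, -6.7, -0.6]
grip_width: 0.003
```

```bash
python3 - <<'E'
from h import *
rep()
E
```

```text
t 27.0 pos [631.6  15.1  49.1] th_tool -0.5 r 164.9 offset(17=touch) 16.4 F normal 6.73 F along 1.38
```

Call:
move_arm:
  deltas:
    - [0.02,0,0,0,0,-0.1]
    - [0.02,0,0,0,0,0]
    - [0.02,0,0,0,0,-0.1]
    - [0.02,0,0,0,0,0]
    - [0.02,0,0,0,0,-0.1]
    - [0,0,0,0,0,0]
    - [0,0,0,0,0,0]
    - [0,0,0,0,0,0]
    - [0,0,0,0,0,0]
    - [0,0,0,0,0,0]

```text
time_s: 28.0
eef_pos: [631.7, 15.8, 49.1]
ee_rot: [0.001, 0.702, 0.712, -0.0]
force: [1.7, -7.9, -0.3]
grip_width: 0.003
```

```bash
python3 - <<'E'
from h import *
rep()
E
```

```text
t 28.0 pos [631.7  15.8  49.1] th_tool -0.79 r 164.8 offset(17=touch) 16.5 F normal 7.89 F along 1.55
```

Call:
move_arm:
  deltas:
    - [0.02,0,0,0,0,-0.1]
    - [0.02,0,0,0,0,0]
    - [0.02,0,0,0,0,-0.1]
    - [0.02,0,0,0,0,0]
    - [0.02,0,0,0,0,-0.1]
    - [0,0,0,0,0,0]
    - [0,0,0,0,0,0]
    - [0,0,0,0,0,0]
    - [0,0,0,0,0,0]
    - [0,0,0,0,0,0]

```text
time_s: 29.0
eef_pos: [631.7, 16.4, 49.1]
ee_rot: [0.001, 0.7, 0.714, -0.0]
force: [0.9, -10.0, -0.8]
grip_width: -0.003
```

```bash
python3 - <<'E'
from h import *
rep()
E
```

```text
t 29.0 pos [631.7  16.4  49.1] th_tool -1.08 r 164.8 offset(17=touch) 16.7 F normal 10.05 F along 0.67
```

Call:
move_arm:
  deltas:
    - [0.02,0,0,0,0,-0.1]
    - [0.02,0,0,0,0,0]
    - [0.02,0,0,0,0,-0.1]
    - [0.02,0,0,0,0,0]
    - [0.01,0,0,0,0,0]
    - [0,0,0,0,0,0]
    - [0,0,0,0,0,0]
    - [0,0,0,0,0,0]
    - [0,0,0,0,0,0]
    - [0,0,0,0,0,0]

```text
time_s: 30.0
eef_pos: [631.8, 16.8, 49.2]
ee_rot: [0.001, 0.699, 0.715, -0.001]
force: [1.5, -11.8, -0.7]
grip_width: -0.003
```

```bash
python3 - <<'E'
from h import *
rep()
E
```

```text
t 30.0 pos [631.8  16.8  49.2] th_tool -1.27 r 164.9 offset(17=touch) 16.8 F normal 11.79 F along 1.23
```

Call:
move_arm:
  deltas:
    - [0.02,0,0,0,0,-0.1]
    - [0.01,0,0,0,0,0]
    - [0.01,0,0,0,0,0]
    - [0.01,0,0,0,0,0]
    - [0.01,0,0,0,0,0]
    - [0,0,0,0,0,0]
    - [0,0,0,0,0,0]
    - [0,0,0,0,0,0]
    - [0,0,0,0,0,0]
    - [0,0,0,0,0,0]

```text
time_s: 31.0
eef_pos: [631.8, 16.9, 49.2]
ee_rot: [0.001, 0.699, 0.715, -0.001]
force: [1.9, -14.6, -0.8]
grip_width: -0.002
```

```bash
python3 - <<'E'
from h import *
rep()
a=eyes.capture("scene"); a=cv2.resize(a[190:290,230:320],None,fx=6,fy=6,interpolation=2)
cv2.imwrite("pics/c12.png",a)
E
```

```text
t 31.0 pos [631.8  16.9  49.2] th_tool -1.36 r 164.9 offset(17=touch) 17.0 F normal 14.65 F along 1.55
```

View pics/c12.png

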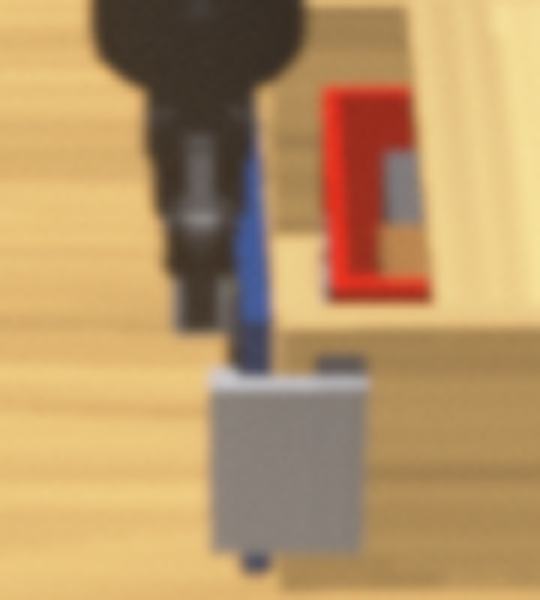

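Moving 0.6 mm raised the force to 14.6 N with only 0.1 mm of travel, so the door is at its hard stop. I'll ease off and see whether it holds.

Call:
move_arm:
  deltas:
    - [-0.05,0,0,0,0,0]
    - [-0.05,0,0,0,0,0]
    - [-0.05,0,0,0,0,0]
    - [-0.05,0,0,0,0,0]
    - [-0.05,0,0,0,0,0]
    - [-0.05,0,0,0,0,0]
    - [-0.05,0,0,0,0,0]
    - [-0.05,0,0,0,0,0]
    - [0,0,0,0,0,0]
    - [0,0,0,0,0,0]

```text
time_s: 32.05
eef_pos: [631.5, 15.4, 49.1]
ee_rot: [-0.0, 0.698, 0.716, 0.0]
force: [0.7, -3.7, -0.5]
grip_width: 0.001
```

```bash
python3 - <<'E'
from h import *
rep()
E
```

```text
t 32.05 pos [631.5  15.4  49.1] th_tool -1.42 r 164.4 offset(17=touch) 18.7 F normal 3.7 F along 0.61
```

Call:
move_arm:
  deltas:
    - [-0.05,0,0,0,0,0]
    - [-0.05,0,0,0,0,0]
    - [-0.05,0,0,0,0,0]
    - [-0.05,0,0,0,0,0]
    - [0,0,0,0,0,0]
    - [0,0,0,0,0,0]
    - [0,0,0,0,0,0]
    - [0,0,0,0,0,0]
    - [0,0,0,0,0,0]
    - [0,0,0,0,0,0]

```text
time_s: 33.05
eef_pos: [631.5, 13.1, 49.1]
ee_rot: [-0.0, 0.698, 0.716, -0.0]
force: [-0.0, -0.2, 0.5]
grip_width: 0.003
```

```bash
python3 - <<'E'
from h import *
rep()
a=eyes.capture("scene"); a=cv2.resize(a[190:290,230:320],None,fx=6,fy=6,interpolation=2)
cv2.imwrite("pics/c13.png",a)
E
```

```text
t 33.05 pos [631.5  13.1  49.1] th_tool -1.4 r 164.5 offset(17=touch) 20.9 F normal 0.23 F along -0.03
```

View pics/c13.png

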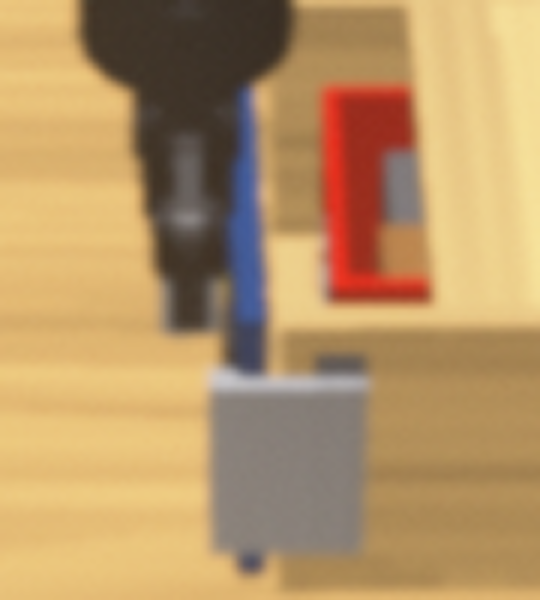

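```bash
python3 - <<'E'
from h import *
p=eyes.camera_params("wrist"); np.save("pw14.npy",p,allow_pickle=True)
a=eyes.capture("wrist"); cv2.imwrite("pics/w14.png",cv2.resize(a,(800,600)))
print(proj(p,[684,24,95])/0.7)
cv2.imwrite("pics/sd14.png",cv2.resize(eyes.capture("side")[140:260,170:330],None,fx=4,fy=4,interpolation=2))
E
```

```text
[577.0333242  378.53330898]
```

View pics/w14.png

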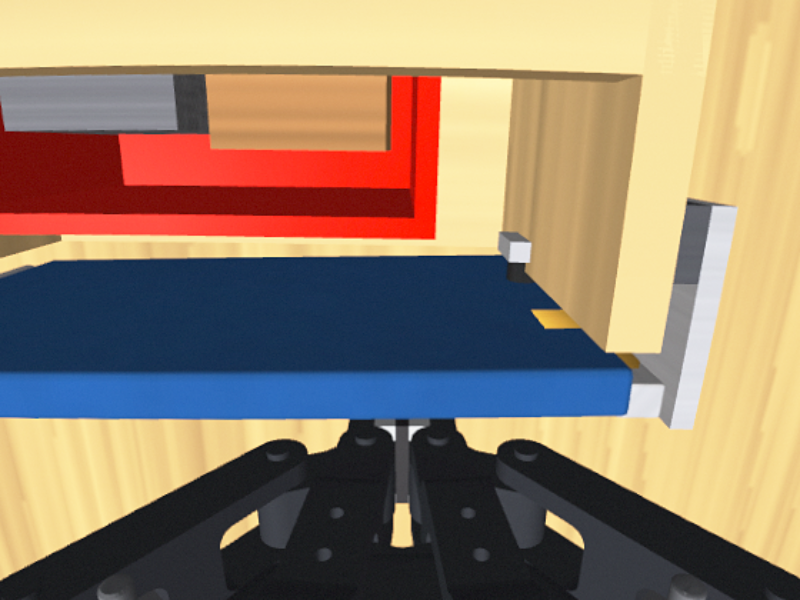

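View pics/sd14.png

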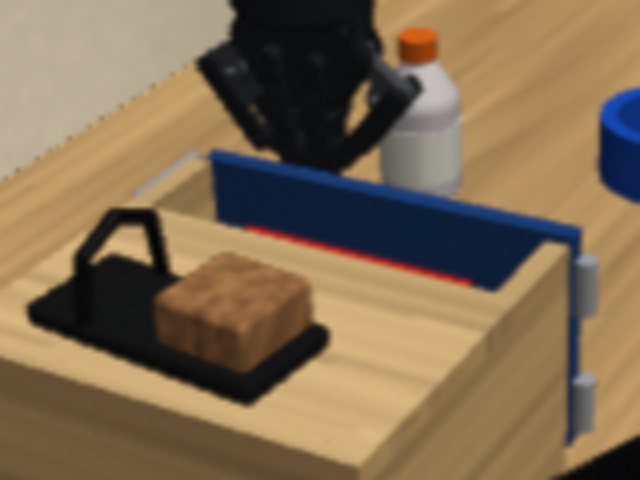

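```bash
python3 - <<'E'
from h import *
a=eyes.capture("wrist"); cv2.imwrite("pics/w15.png",cv2.resize(a[150:310,340:530],None,fx=4,fy=3.7,interpolation=2))
E
```

```text
(no output)
```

View pics/w15.png

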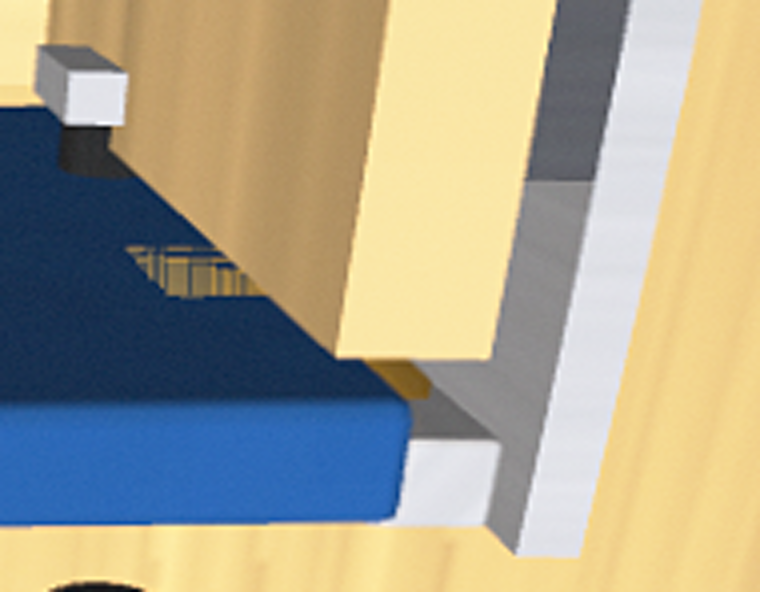

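```bash
python3 - <<'E'
from h import *
np.set_printoptions(precision=1,suppress=True)
p=np.load("pw14.npy",allow_pickle=True).item()
f=lambda u,v:(340+u/4,150+v/3.7)
for n,u,v,z in [("bolt tip near lip",430,398,103),("bolt tip upper",428,380,103),("door corner top in",411,405,130),("door corner out",388,520,130),("lip top front R",487,525,130),("lip top front L",400,522,130),("lip top back R",500,440,130),("wall front R",490,358,130),("plate outer",580,555,130)]:
    print(n,[onz(p,f(u,v),zz) for zz in ((z,) if z!=103 else (103,95))])
    if 'lip' in n or 'plate' in n: print('   z=115',onz(p,f(u,v),115))
E
```

```text
bolt tip near lip [array([697.9,  31.2, 103. ]), array([702.1,  27.7,  95. ])]
   z=115 [691.5  36.5 115. ]
bolt tip upper [array([697.3,  33.3, 103. ]), array([701.5,  29.9,  95. ])]
door corner top in [array([682.1,  42.5, 130. ])]
door corner out [array([682. ,  31.7, 130. ])]
lip top front R [array([690.2,  31.3, 130. ])]
   z=115 [699.2  22.8 115. ]
lip top front L [array([683. ,  31.5, 130. ])]
   z=115 [690.9  23.1 115. ]
lip top back R [array([689.8,  39.4, 130. ])]
   z=115 [698.7  32.2 115. ]
wall front R [array([687.6,  46.9, 130. ])]
plate outer [array([698.6,  28.4, 130. ])]
   z=115 [708.9  19.5 115. ]
```

The wrist view shows the brass bolt tip just behind the strike's lip. At crop pixel (428,390) its tip is at x≈698, which is fully out. I'll retreat and check that the door stays.

Call:
move_arm:
  deltas:
    - [-0.5,0,0,0,0,0]
    - [-1,0,0,0,0,0]
    - [-1,0,0,0,0,0]
    - [-1,0,0,0,0,0]
    - [-1,0,-1,0,0,0]
    - [0,0,-2,0,0,0]
    - [0,0,-3,0,0,0]
    - [0,0,-3,0,0,0]
    - [0,0,-2,0,0,0]
    - [0,0,0,0,0,0]

```text
time_s: 34.25
eef_pos: [634.0, -32.8, 163.0]
ee_rot: [0.003, 0.698, 0.716, 0.002]
force: [0.0, 0.7, 0.4]
grip_width: 0.001
```

```bash
python3 - <<'E'
from h import *
rep()
p=eyes.camera_params("wrist"); np.save("pw16.npy",p,allow_pickle=True)
a=eyes.capture("wrist"); cv2.imwrite("pics/w16.png",cv2.resize(a,(800,600)))
cv2.imwrite("pics/w16c.png",cv2.resize(a[60:260,330:530],None,fx=4,fy=3,interpolation=2))
cv2.imwrite("pics/sc16.png",cv2.resize(eyes.capture("scene")[150:310,120:400],None,fx=2.8,fy=2.8,interpolation=2))
E
```

```text
t 34.25 pos [634.  -32.8 163. ] th_tool -1.39 r 165.8 offset(17=touch) 66.8 F normal -0.68 F along 0.06
```

View pics/w16.png

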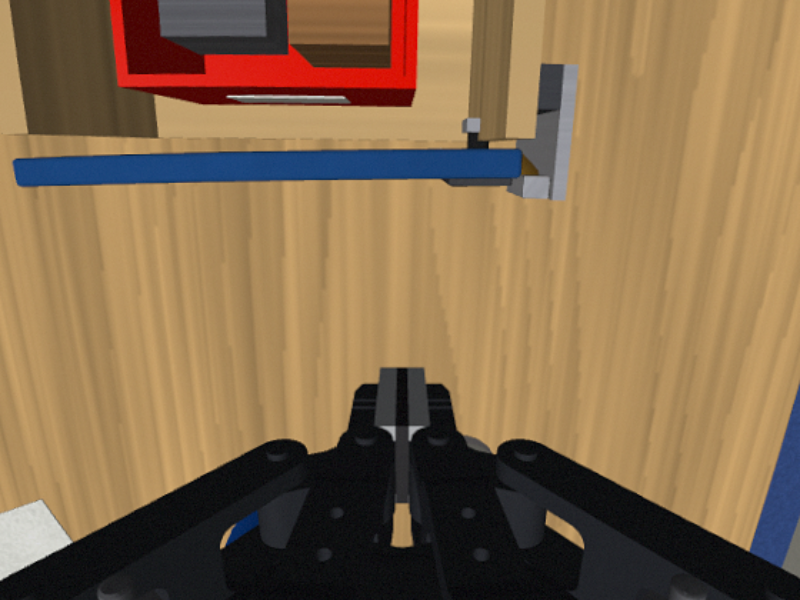

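View pics/w16c.png

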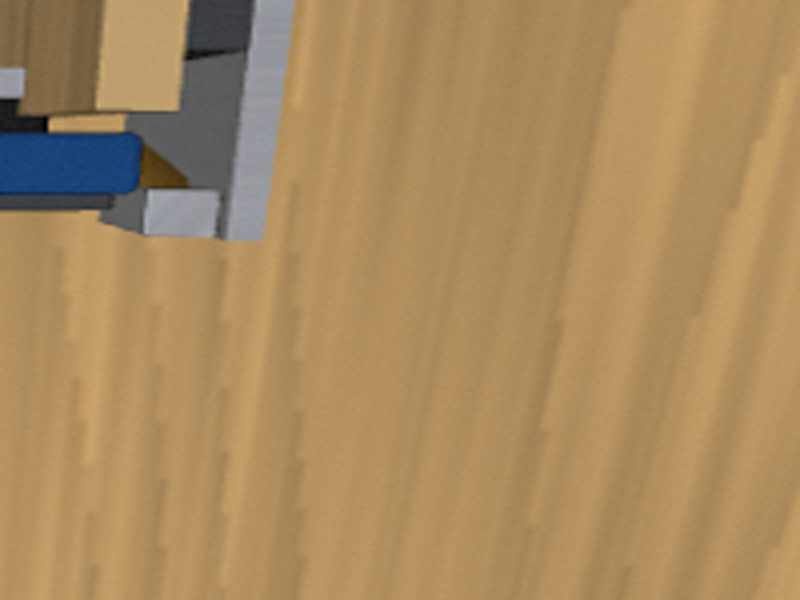

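View pics/sc16.png

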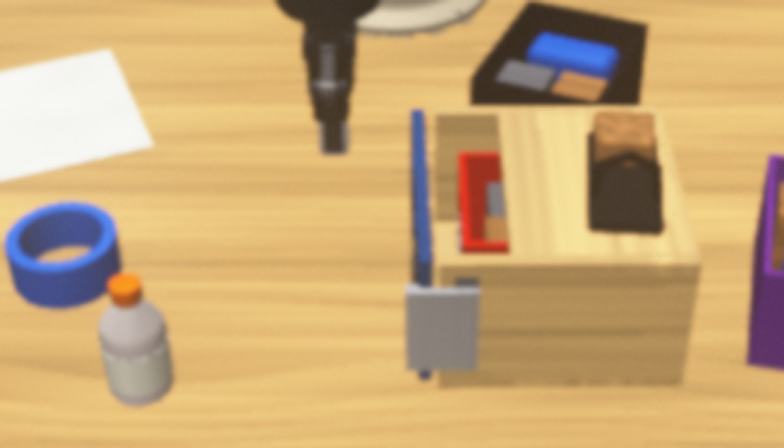

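The bevelled brass bolt sits fully out behind the lip (crop (165,170), lip at (180,210)). The door stays shut with the arm clear, the bin is home, and the glue, tape and sandal have not moved. Handing in.

```bash
python3 - <<'E'
from h import *
p=np.load("pw16.npy",allow_pickle=True).item()
print(onz(p,(119*.7,88*.7),110),onz(p,(414*.7,84*.7),110))
print(order.finish_job(), ctrl.sense()["time_s"])
E
```

```text
[510.09544503  65.00928843 110.        ] [638.67561738  68.33586493 110.        ]
the job is handed in; nothing more can be done
the job is handed in; nothing more can be done
```

The bin is fully in, the door is shut and latched, and I handed the job in after about 34 s of the 64 s allowed.

- **Bin:** I pushed it square with two fingertips while the door stood open, until it met the back wall at about 16 N. The last image puts its front at y≈65–68 and the cubby's front edge at y≈46. That is the 20 mm inset expected when it is home.
- **Door:** I swung it shut along its arc with the closed fingers at the yellow dot. I then pressed in small steps, and the highest force I read was 14.6 N, where it met the stop.
- **Latch:** After easing off and backing away, the wrist image shows the brass bolt fully out (tip at x≈698) behind the strike's lip. The door did not open.
- **Other objects:** The glue, tape and sandal look unmoved in the final image, which I judged by eye.

Three things did not go as expected or were not fully checked:
- **First push missed:** The real fingertips were about 34 mm higher than the reported tool position, so my first pass went just over the bin's rim without touching it. I measured the offset from two camera views, corrected for it and pushed again.
- **Backing off the door:** It came back about 1.5 mm at the dot while still pushing on the fingers, more than the roughly 0.7 mm I expected. That made me doubt the latch until the images showed the bolt behind the lip.
- **Force peaks:** I read forces only at the end of each one-second move, so brief peaks in between were not seen.

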